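# Seat the vial plate on the sampler deck's locating pins

## Task

The white vial plate was left lying crooked across the two locating pins of the spectrometer's sampler deck. Nudge it sideways along the deck with your fingertips until both its holes drop over the pins and it lies flat on the deck inside its marked outline, then take your hand away. Only push the plate, do not pick it up or tip it over, and leave the containers standing around the deck where they are.

Things in the scene. Friction and masses are not known exactly. Their poses are not given: they have to be found in the camera images.
- deck: Fixed grey slab, 260 (x) by 360 (y) by 20 mm high; place and yaw vary. Origin: centre of its underside, on the bench; x across its short side, away from the robot at yaw 0. A thin dark line on its top, 126 by 176 mm over all and centred on it, frames the seated plate with 1 mm to spare. Plate seated: its axes agree with the deck's, its origin is 20 mm above the deck's.
- pin_left (a point): Foot of the left (+y) steel locating pin, on the deck's top surface, at x = +10, y = +60 mm in the deck's axes. Fixed upright pin, 9 mm high over the deck: 10 mm in diameter for the lowest 3 mm, then a cone narrowing to a flat tip 4 mm across. Hidden under the plate at the start.
- pin_right (a point): Foot of the right (-y) steel locating pin, the same shape, at x = +10, y = -60 mm in the deck's axes.
- plate: Loose white plastic plate, 120 (x) by 170 (y) by 12 mm thick, 0.18 to 0.36 kg, with nine shallow light-grey wells (20 mm) amid and two through holes of 14 mm. Origin: centre of its underside, z up. At the start up to 0.15 rad askew, 14 to 32 mm to the deck's -x side of its seat and up to 22 mm along y; its -x edge lies on the deck, its raised +x side on the pin tips (tilt about 0.1 rad).
- hole_left (a point): Centre of the plate's left (+y) through hole, at the underside: x = +10, y = +60 mm in the plate's axes. Belongs on pin_left. The plate slides when pushed at an edge with a few newtons, and drops level by itself once both holes are within about 3 mm of the pins.
- hole_right (a point): Centre of the right (-y) through hole of the plate, at its underside: x = +10, y = -60 mm in the plate's axes. Belongs on pin_right.
- reagent_bottle: White plastic bottle with a cap, 44 mm in diameter, 75 mm high, standing on the bench beside the deck. Origin: centre of its underside. Not to be disturbed.
- sample_jar: Amber jar with a black lid, 48 mm in diameter, 55 mm high, standing on the bench beside the deck. Origin: centre of its underside. Not to be disturbed.
- beaker: Open white beaker, 52 mm in diameter, 60 mm high, standing on the bench beside the deck. Origin: centre of its underside. Not to be disturbed.
Not all that is in view belongs to the job. What is meant by the plate is not black, and is the smaller of those in its own colour.

How it is judged:
At the end, for the whole second after the job is handed in: Both holes of the plate are over their pins (each within 3.5 mm sideways), the plate lies flat on the deck (holes' underside less than 2 mm above the deck, tilt under 0.025 rad) and is at rest (horizontal distance between hole_left and pin_left below 0.0035 m and horizontal distance between hole_right and pin_right below 0.0035 m and z of each of hole_left, hole_right in the frame of deck below 0.022 m and angle between plate's own z axis and vertical below 0.025 rad and linear speed of plate below 0.01 m/s); the robot touches nothing.
It fails at once if the plate is lifted off the deck (its centre more than 15 mm above the deck) or tipped (more than 0.3 rad) (z of plate in the frame of deck above 0.035 m or angle between plate's own z axis and vertical above 0.3 rad).
It fails at once if the reagent bottle is disturbed (moved more than 15 mm or tipped more than 0.3 rad) (distance of reagent_bottle from where it was at the start of the episode above 0.015 m or angle between reagent_bottle's own z axis and vertical above 0.3 rad).
It fails at once if the sample jar is disturbed (moved more than 15 mm or tipped more than 0.3 rad) (distance of sample_jar from where it was at the start of the episode above 0.015 m or angle between sample_jar's own z axis and vertical above 0.3 rad).
It fails at once if the beaker is disturbed (moved more than 15 mm or tipped more than 0.3 rad) (distance of beaker from where it was at the start of the episode above 0.015 m or angle between beaker's own z axis and vertical above 0.3 rad).
It also fails if it takes over 64 s, if anything falls off the work surface, if the arm or the gripper's body presses on something with over 40 N, if the wrist force passes 120 N, or if a joint passes its speed limit or range.

## Robot

A 6-joint arm with a two-finger parallel gripper is mounted at the origin on the work surface. World frame = base frame: x ahead of the robot, y to its left, z up, the work surface at z = 0. Lengths are in m, angles in rad, forces in N, time in s.
With the tool pointing down it reaches from about 0.3 to 0.775 m from the base axis. Payload 14.6 kg.
Tool frame: the origin (TCP) lies at the very end of the fingers, on their centre line; the grasp point (between the pads) lies 19 mm behind it; z points along the fingers, y is the direction in which the jaws open and shut (so a half turn about z gives the same grasp; the last joint's range is limited). The gripper opens to 94 mm and grips with 3 to 60 N. Pads are 16 mm wide; open, the fingers measure 119 mm over their backs; the gripper's body (75 mm by 177 mm) begins 78 mm behind the grasp point.
Start: joints at [-1.284, 0.3, 1.521, -0, 1.321, -0.067], TCP at [0.191, -0.516, 0.205] pointing down, gripper open.
Joint ranges: [-3.03, 3.03], [-0.79, 2.21], [0.23, 2.52], [-1.04, 4.18], [0, 3.07], [-2.55, 2.55]. Speed limits (rad/s): [2.22, 2.22, 2.57, 3.14, 3.14, 3.14].

## Interface

Orientations are given as a unit quaternion [x, y, z, w].
In Python, from rig import bot gives the robot as it stands.
- The arm moves only by the tool apply_moves, never from a script. Its arguments are lists of equal length, an entry for each row: "slide": the shift along the tool's x, y, z in m, a list of three; "dr": the turn, a rotation vector about the tool's x, y, z in degrees, a list of three; "grip": the finger opening in m, from 0 to 0.094. A call has exactly 10 rows; each row is the pose to reach, as a shift and turn from the pose commanded when the call began, along the tool's axes at that moment; what a row does not reach only later rows make up. A row lasts 1/12 s, in which the tool goes at most 41.7 mm and 7.16 degrees, less where a joint would pass 70% of its speed; a pose out of reach is approached as far as the arm can. A call with a gripper value outside its range is refused whole. The fingers move at their own pace and stop on an object; the grip force is fixed at half the most. Time passes only in rows, so rows that repeat a pose let the fingers close, or fill a call up. It gives the time, the measured TCP pose, the force and the opening at its end, in the units of the state.
- bot.state(): the state, without advancing time (a new reading comes with each control period).
- bot.snapshot(name): name is "side" or "top" or "wrist"; returns a dict with "pixels" (384x512x3 uint8, red, green, blue), "z_map" (384x512 float32, m along the optical axis (not along the pixel's ray), 0 where there is no reading), "fx", "fy", "cx", "cy" (pixels), "extrinsics" (4x4, takes a point from camera to world coordinates); the wrist camera has in their place "T_tool_cam" (4x4, takes a point from camera to tool coordinates, whose origin is the TCP and whose axes are the flange's). Camera axes: x right, y down, z forward; pixel columns grow to the right and rows downward; lengths in m; the calibration is good to about 2 mm. A picture is of the moment at which its call begins: read the wrist's pose just before it.
- bot.finish_job(): hands the job in, once; it reports no verdict.
The state is a dict: "time_s": time; "q": joint angles; "qd": joint speeds; "joint_torque": joint torques, N m; "eef_pos": TCP position; "tool_rot": TCP orientation; "contact_force": force on the tool from outside, world axes, zero at the start; "torque": the same for the moment, N m; "width": finger opening in m.
Only numpy, scipy, OpenCV 4.12 (cv2) and the standard library are available. Lean on these libraries where they do the work, as an engineer would, in place of code of your own. Each camera call takes 0.05 s, during which the arm holds its last target.

## Working session

There is one attempt and no reset: what is moved stays moved. The work goes in short steps, Python scripts to look and compute and a tool call to move; the robot and the scene stay as the last step left them, time stands still between calls to the robot, and variables do not carry over. Pictures are saved under pics/ and viewed, and the job is handed in when it is done.

Besides the shell and the picture viewer there is one more tool, called after ">>>" by a JSON object that holds its "op" and its "data". apply_moves: Moves the arm, as the interface text tells. Its arguments: {"type":"object","properties":{"slide":{"type":"array"},"dr":{"type":"array"},"grip":{"type":"array"}},"required":["slide","dr","grip"]}

```bash
mkdir -p pics; ls
python3 - <<'E'
from rig import bot
import cv2
print(bot.state())
for n in ("top","side","wrist"):
    s=bot.snapshot(n)
    cv2.imwrite(f"pics/{n}0.png",s["pixels"][:,:,::-1])
    print(n,s["fx"],s["cx"],s["cy"],s.get("extrinsics",s.get("T_tool_cam")))
E
```

```text
pics
{'time_s': 0.0, 'q': array([-1.28362960e+00,  3.00465387e-01,  1.52157778e+00,  4.40540866e-06,
        1.32070388e+00, -6.66000334e-02]), 'qd': array([ 0.00026906, -0.00190925, -0.00098312,  0.00085138,  0.00050063,
       -0.00123659]), 'joint_torque': array([ 1.40799177e-03, -5.31808341e+01, -3.52728868e+01,  7.08673079e-02,
        2.44989916e-02, -8.32584715e-05]), 'eef_pos': array([ 0.19046232, -0.5156891 ,  0.20489086]), 'tool_rot': array([ 9.84396813e-01,  1.75961875e-01, -6.14052121e-05, -5.73923989e-04]), 'contact_force': array([-0.33097783,  0.88440378,  0.47460333]), 'torque': array([-0.01990167,  0.05827845, -0.03085082]), 'width': 0.0940974406813738}
top 346.71563292917534 261.81045795696724 189.1023675515409 [[-0.00374523 -0.99464775  0.10325616  0.41384719]
 [-0.99999095  0.00351663 -0.00239579  0.04897634]
 [ 0.00201985 -0.1032642  -0.99465191  0.91741474]
 [ 0.          0.          0.          1.        ]]
side 451.9526832955633 253.67772973465043 190.34174799740862 [[-0.96665853 -0.13590964  0.21702502  0.2458413 ]
 [-0.25578201  0.55259156 -0.79323271  0.92424167]
 [-0.01211822 -0.82229626 -0.56893059  0.69620193]
 [ 0.          0.          0.          1.        ]]
wrist 295.9979422011314 261.1765306360578 190.37601866989243 [[ 3.10866361e-04 -9.60812921e-01 -2.77197463e-01  8.16802390e-02]
 [ 9.99999949e-01  3.20708732e-04  9.83144280e-06 -7.01792881e-04]
 [ 7.94534696e-05 -2.77197452e-01  9.60812972e-01 -1.78254078e-01]
 [ 0.00000000e+00  0.00000000e+00  0.00000000e+00  1.00000000e+00]]
```

View pics/top0.png

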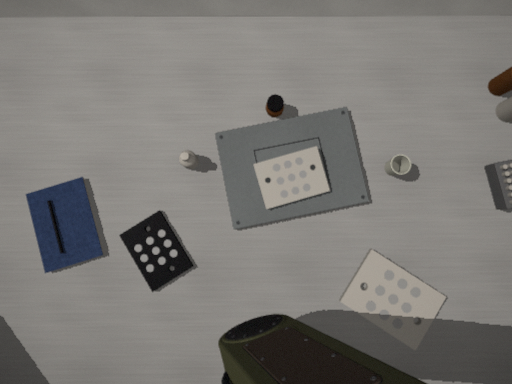

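View pics/side0.png

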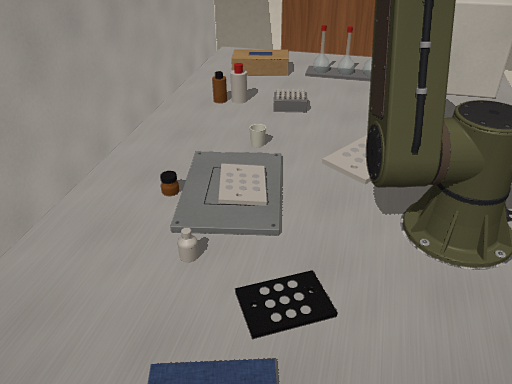

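```bash
cat > h.py <<'E'
import numpy as np, cv2
from rig import bot
from scipy.spatial.transform import Rotation as R
def cam(name):
    st=bot.state(); s=bot.snapshot(name)
    if name=="wrist":
        T=np.eye(4);T[:3,:3]=R.from_quat(st["tool_rot"]).as_matrix();T[:3,3]=st["eef_pos"]
        s["extrinsics"]=T@s["T_tool_cam"]
    s["bgr"]=s["pixels"][:,:,::-1].copy()
    return s
def ray(s,uv,z):
    uv=np.atleast_2d(uv).astype(float);E=s["extrinsics"]
    d=np.c_[(uv[:,0]-s["cx"])/s["fx"],(uv[:,1]-s["cy"])/s["fy"],np.ones(len(uv))]@E[:3,:3].T
    z=np.broadcast_to(z,len(uv)); return E[:3,3]+d*((z-E[2,3])/d[:,2])[:,None]
def proj(s,p):
    p=np.atleast_2d(p);E=s["extrinsics"];c=(p-E[:3,3])@E[:3,:3]
    return np.c_[s["fx"]*c[:,0]/c[:,2]+s["cx"],s["fy"]*c[:,1]/c[:,2]+s["cy"]]
def blob(m,near):
    m=m.astype(np.uint8)
    n,l,st,c=cv2.connectedComponentsWithStats(m)
    ok=[i for i in range(1,n) if st[i,4]>1000]
    i=min(ok,key=lambda i:np.hypot(*(c[i]-near)))
    return (l==i).astype(np.uint8),st[i],c[i]
E
python3 - <<'E'
from h import *
s=cam("top");p=s["bgr"].astype(int)
for u,v in [(292,178),(285,185),(240,150),(350,150),(150,60),(267,180)]: print(u,v,p[v,u],s["z_map"][v,u])
cv2.imwrite("pics/top_crop.png",cv2.resize(s["bgr"][90:240,170:420],None,fx=3.2,fy=3.2,interpolation=cv2.INTER_CUBIC))
w=cam("wrist");cv2.imwrite("pics/w1.png",w["bgr"])
E
```

```text
292 178 [141 144 146] 0.8873783
285 185 [153 163 169] 0.8856586
240 150 [103 103 102] 0.9113416
350 150 [101 102  99] 0.91265464
150 60 [139 142 145] 0.95682424
267 180 [60 60 59] 0.90688986
```

View pics/top_crop.png

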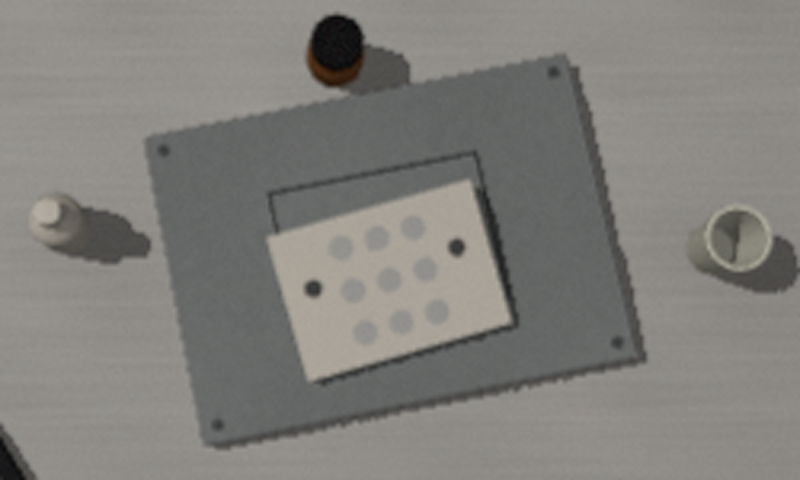

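View pics/wrist0.png

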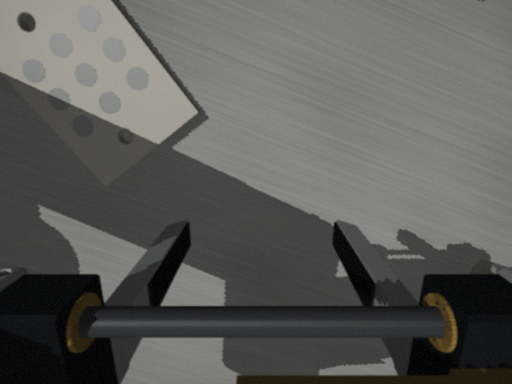

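```bash
cat > m.py <<'E'
from h import *
def topmeas(s,verbose=1):
    p=s["bgr"];g=cv2.GaussianBlur(p,(0,0),.6).astype(int)
    roi=np.zeros(g.shape[:2],bool);roi[105:235,210:375]=1
    white=roi&(g[:,:,2]>118)&(g.min(2)>105)
    m,st,c=blob(white,(292,178))
    m=cv2.morphologyEx(m,cv2.MORPH_CLOSE,np.ones((5,5)))
    return m
def darkc(s,uv,r=4):
    g=255-s["bgr"].min(2).astype(float);u,v=map(int,np.round(uv))
    w=g[v-r:v+r+1,u-r:u+r+1];w=np.clip(w-(np.median(np.r_[w[0],w[-1],w[:,0],w[:,-1]])+15),0,None)
    y,x=np.mgrid[v-r:v+r+1,u-r:u+r+1];return np.array([(w*x).sum(),(w*y).sum()])/w.sum()
E
python3 - <<'E'
from m import *
s=cam("top")
k=lambda x,y:(170+x/3.2-.3,90+y/3.2-.3)
sc=np.array([darkc(s,k(*q)) for q in [(163,151),(553,72),(618,342),(218,425)]])
W=ray(s,sc,.02);print("screws",sc.round(1),W.round(4))
print("center",W.mean(0).round(4),"sides",[np.linalg.norm(W[i]-W[(i+1)%4]).round(4) for i in range(4)])
a=W[0]-W[1]+W[3]-W[2];b=W[0]-W[3]+W[1]-W[2]
print("yaw",np.arctan2(-a[0],a[1]),np.arctan2(b[1],b[0]))
h=np.array([darkc(s,k(*q)) for q in [(313,288),(457,247)]]);H=ray(s,h,[.041,.041]);print("holes",h.round(1),H.round(4),np.linalg.norm(H[0]-H[1]))
d=H[0]-H[1];print("plate yaw",np.arctan2(-d[0],d[1]))
m=topmeas(s);cn=max(cv2.findContours(m,0,1)[0],key=cv2.contourArea);r=cv2.minAreaRect(cn);B=cv2.boxPoints(r);print("rect",r,ray(s,B,.035).round(4))
# containers: print by guess
for n,q,z in [("bottle",(50,217),.075),("jar",(337,45),.055),("beaker",(738,238),.06)]: print(n,ray(s,k(*q),z).round(3))
E
```

```text
screws [[220.7 136.6]
 [342.5 112.1]
 [362.7 196.4]
 [237.8 222.4]] [[ 0.647   0.1549  0.02  ]
 [ 0.7126 -0.169   0.02  ]
 [ 0.487  -0.2153  0.02  ]
 [ 0.4209  0.1089  0.02  ]]
center [ 0.5669 -0.0301  0.02  ] sides [np.float64(0.3305), np.float64(0.2303), np.float64(0.3309), np.float64(0.2307)]
yaw 0.2005538346613778 0.20134088097677874
holes [[267.4 179.7]
 [312.3 166.8]] [[ 0.5288  0.0324  0.041 ]
 [ 0.5616 -0.0825  0.041 ]] 0.119548416906274
plate yaw 0.27834816418430447
rect ((290.74530029296875, 176.85848999023438), (47.66410827636719, 66.89457702636719), 74.05460357666016) [[ 0.5729  0.0718  0.035 ]
 [ 0.6206 -0.0951  0.035 ]
 [ 0.501  -0.1262  0.035 ]
 [ 0.4546  0.0386  0.035 ]]
bottle [[0.58  0.235 0.075]]
jar [[0.723 0.012 0.055]]
beaker [[ 0.565 -0.301  0.06 ]]
```

```bash
cat > go.py <<'E'
import sys
from m import *
C=np.array([.5669,-.0301]);YAW=.201
def go(dx,dy,z,dyaw=0):
    """target in deck axes (mm), z world mm, dyaw deg of tool x rel. deck x"""
    st=bot.state();Rm=R.from_quat(st["tool_rot"]).as_matrix()
    c,s=np.cos(YAW),np.sin(YAW)
    t=np.r_[C+np.array([c*dx-s*dy,s*dx+c*dy])/1e3,z/1e3]
    a=YAW+np.deg2rad(dyaw);X=np.array([np.cos(a),np.sin(a),0]);Z=np.array([0,0,-1.])
    Rt=np.c_[X,np.cross(Z,X),Z]
    print("target",t.round(4),"slide",(Rm.T@(t-st["eef_pos"])).round(4),"dr",np.rad2deg(R.from_matrix(Rm.T@Rt).as_rotvec()).round(2))
def where():
    st=bot.state();p=st["eef_pos"][:2]-C;c,s=np.cos(YAW),np.sin(YAW)
    print("t",round(st["time_s"],2),"deck mm",(np.array([c*p[0]+s*p[1],-s*p[0]+c*p[1],st["eef_pos"][2]])*1e3).round(1),"F",st["contact_force"].round(1))
if __name__=="__main__":
    where(); go(*map(float,sys.argv[1:]))
E
python3 go.py -112 5 150
```

```text
t 0.3 deck mm [-465.8 -400.8  205.3] F [ 0.   0.1 -0.1]
target [ 0.4562 -0.0476  0.15  ] slide [ 0.4114 -0.3472  0.0554] dr [-0.02  0.    8.76]
```

>>> {"op": "apply_moves", "data": {"slide": [[0.028,-0.024,0.004],[0.056,-0.048,0.008],[0.084,-0.072,0.012],[0.112,-0.096,0.016],[0.14,-0.119,0.02],[0.168,-0.142,0.024],[0.196,-0.165,0.028],[0.224,-0.189,0.032],[0.252,-0.213,0.036],[0.28,-0.236,0.04]], "dr": [[0,0,1],[0,0,2],[0,0,3],[0,0,4],[0,0,5],[0,0,6],[0,0,7],[0,0,8],[0,0,8.76],[0,0,8.76]], "grip": [0.094,0.094,0.094,0.094,0.094,0.094,0.094,0.094,0.094,0.094]}}

```text
time_s: 1.13
eef_pos: [0.3719, -0.1958, 0.1655]
tool_rot: [0.995, 0.1, 0.0, 0.0]
contact_force: [1.0, -0.2, -0.1]
width: 0.0939
```

```bash
python3 go.py -112 5 110
```

```text
t 1.13 deck mm [-224.1 -123.4  165.5] F [ 1.  -0.2 -0.1]
target [ 0.4562 -0.0476  0.11  ] slide [ 0.112  -0.1286  0.0555] dr [ 0.02 -0.02 -0.07]
```

>>> {"op": "apply_moves", "data": {"slide": [[0.02,-0.021,0.009],[0.04,-0.042,0.018],[0.06,-0.063,0.027],[0.08,-0.084,0.036],[0.1,-0.105,0.045],[0.112,-0.128,0.055],[0.112,-0.128,0.055],[0.112,-0.128,0.055],[0.112,-0.128,0.055],[0.112,-0.128,0.055]], "dr": [[0,0,0],[0,0,0],[0,0,0],[0,0,0],[0,0,0],[0,0,0],[0,0,0],[0,0,0],[0,0,0],[0,0,0]], "grip": [0.094,0.094,0.094,0.094,0.094,0.094,0.094,0.094,0.094,0.094]}}

```text
time_s: 1.97
eef_pos: [0.4556, -0.0505, 0.1109]
tool_rot: [0.995, 0.1, 0.0, 0.0]
contact_force: [-0.1, 0.3, -0.1]
width: 0.0942
```

```bash
python3 go.py -114 5 25;  python3 - <<'E'
from h import *
w=cam("wrist");cv2.imwrite("pics/w2.png",w["bgr"])
t=cam("top");cv2.imwrite("pics/t2.png",t["bgr"])
E
```

```text
t 1.97 deck mm [-113.1    2.2  110.9] F [-0.1  0.3 -0.1]
target [ 0.4542 -0.048   0.025 ] slide [-0.001  -0.0028  0.0859] dr [ 0.02 -0.04 -0.06]
```

View pics/w2.png

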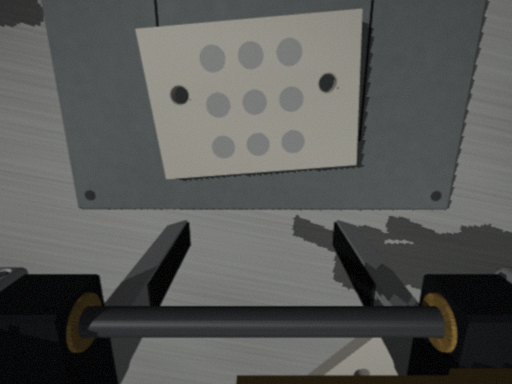

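View pics/t2.png

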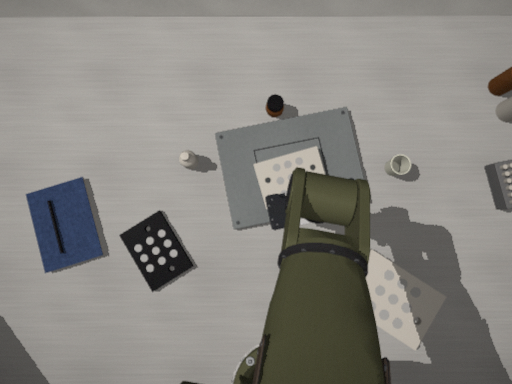

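```bash
cat > wm.py <<'E'
from go import *
def wm(z=.041,save=None,zt=None):
    w=cam("wrist");c,s=np.cos(YAW),np.sin(YAW)
    todeck=lambda P:np.c_[(P[:,0]-C[0])*c+(P[:,1]-C[1])*s,-(P[:,0]-C[0])*s+(P[:,1]-C[1])*c]*1e3
    if save: cv2.imwrite(save,w["bgr"])
    # dark roundish blobs
    g=w["bgr"].max(2);m=(g<75).astype(np.uint8)
    n,l,st,ce=cv2.connectedComponentsWithStats(m)
    for i in range(1,n):
        x,y,ww,hh,a=st[i]
        if 40<a<900 and .5<ww/hh<2 and a>.5*ww*hh and y<300:
            print("blob",ce[i].round(1),a,"z.02:",todeck(ray(w,ce[i],.02)).round(1),"z%.3f:"%z,todeck(ray(w,ce[i],z)).round(1))
    # plate corners
    gm=cv2.GaussianBlur(w["bgr"],(3,3),0)
    wh=(gm[:,:,2]>130)&(gm.min(2)>115);wh[215:]=0
    try:
        mm,_,_=blob(wh,(256,100));mm=cv2.morphologyEx(mm,cv2.MORPH_CLOSE,np.ones((9,9)))
        cn=max(cv2.findContours(mm,0,1)[0],key=cv2.contourArea);ap=cv2.approxPolyDP(cn,6,True)[:,0]
        print("poly",ap.tolist());print(todeck(ray(w,ap,.032)).round(1).tolist())
    except Exception as e: print(e)
if __name__=="__main__":
    where();wm(float(sys.argv[1]),sys.argv[2])
E
python3 wm.py .041 pics/w3.png
```

```text
t 2.07 deck mm [-113.1    2.1  110.9] F [ 0.6  0.7 -0.3]
blob [326.4  82. ] 208 z.02: [[-12.6 -53. ]] z0.041: [[-14.1 -48.6]]
blob [179.2  94.7] 229 z.02: [[-22.9  73.8]] z0.041: [[-23.6  68.2]]
blob [ 89.7 194.8] 103 z.02: [[-113.4  165.9]] z0.041: [[-107.   153.2]]
blob [435.7 195.5] 98 z.02: [[-114.4 -163.1]] z0.041: [[-107.9 -150.2]]
poly [[360, 10], [137, 29], [166, 177], [354, 163]]
[[38.6, -73.3], [25.7, 99.8], [-93.2, 87.8], [-80.7, -78.9]]
```

>>> {"op": "apply_moves", "data": {"slide": [[-0.001,-0.003,0.02],[-0.001,-0.003,0.04],[-0.001,-0.003,0.06],[-0.001,-0.003,0.075],[-0.001,-0.003,0.086],[-0.001,-0.003,0.086],[-0.001,-0.003,0.086],[-0.001,-0.003,0.086],[-0.001,-0.003,0.086],[-0.001,-0.003,0.086]], "dr": [[0,0,0],[0,0,0],[0,0,0],[0,0,0],[0,0,0],[0,0,0],[0,0,0],[0,0,0],[0,0,0],[0,0,0]], "grip": [0.094,0.094,0.094,0.094,0.094,0.094,0.094,0.094,0.094,0.094]}}

```text
time_s: 2.95
eef_pos: [0.4545, -0.0472, 0.0252]
tool_rot: [0.995, 0.1, 0.001, 0.0]
contact_force: [0.1, -0.2, -0.1]
width: 0.0942
```

```bash
python3 go.py -80 5 25; python3 wm.py .041 pics/w4.png
```

```text
t 2.95 deck mm [-113.6    5.7   25.2] F [ 0.1 -0.2 -0.1]
target [ 0.4875 -0.0412  0.025 ] slide [0.0336 0.0007 0.0002] dr [ 0.03 -0.07 -0.01]
t 2.95 deck mm [-113.6    5.7   25.2] F [ 0.1 -0.2 -0.1]
blob [367.5  68.4] 470 z.02: [[-11.8 -54.8]] z0.041: [[-14.1 -47.8]]
blob [143.6  88.4] 552 z.02: [[-22.7  75.5]] z0.041: [[-23.7  67.6]]
blob [ 24.1 230.9] 231 z.02: [[-113.3  165.7]] z0.041: [[-104.   147.5]]
poly [[75, 0], [130, 209], [404, 190], [422, 15], [408, 0], [325, 0], [333, 24], [315, 44], [292, 28], [301, 0]]
[[19.3, 101.3], [-93.4, 87.1], [-81.3, -79.6], [12.5, -76.4], [19.3, -68.2], [19.3, -26.0], [8.4, -30.8], [-1.1, -21.9], [6.5, -9.5], [19.3, -13.7]]
```

View pics/w4.png

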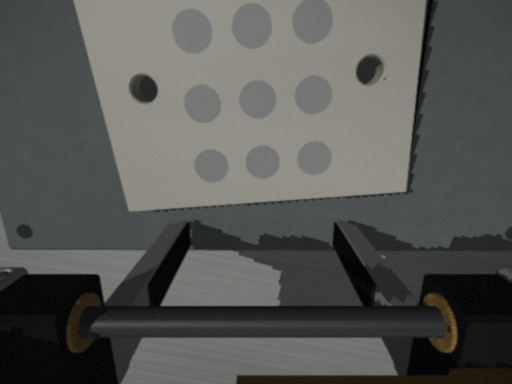

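>>> {"op": "apply_moves", "data": {"slide": [[0.004,0.001,0],[0.007,0.001,0],[0.009,0.001,0],[0.011,0.001,0],[0.013,0.001,0],[0.015,0.001,0],[0.017,0.001,0],[0.019,0.001,0],[0.021,0.001,0],[0.023,0.001,0]], "dr": [[0,0,0],[0,0,0],[0,0,0],[0,0,0],[0,0,0],[0,0,0],[0,0,0],[0,0,0],[0,0,0],[0,0,0]], "grip": [0.094,0.094,0.094,0.094,0.094,0.094,0.094,0.094,0.094,0.094]}}

```text
time_s: 3.83
eef_pos: [0.477, -0.0433, 0.0244]
tool_rot: [0.995, 0.1, -0.0, -0.0]
contact_force: [-2.6, 0.3, -0.5]
width: 0.0938
```

```bash
python3 wm.py .041 pics/w5.png
```

```text
t 3.83 deck mm [-90.8   5.   24.4] F [-2.6  0.3 -0.5]
blob [371.1 102.3] 389 z.02: [[ -7.7 -59.2]] z0.041: [[ -7.8 -51.8]]
blob [150.3 108.5] 531 z.02: [[-11.2  71.7]] z0.041: [[-11.   64.2]]
poly [[83, 0], [127, 214], [401, 213], [431, 31], [402, 0]]
[[41.8, 96.0], [-73.6, 88.2], [-72.8, -80.0], [27.7, -82.4], [41.9, -65.5]]
```

View pics/w5.png

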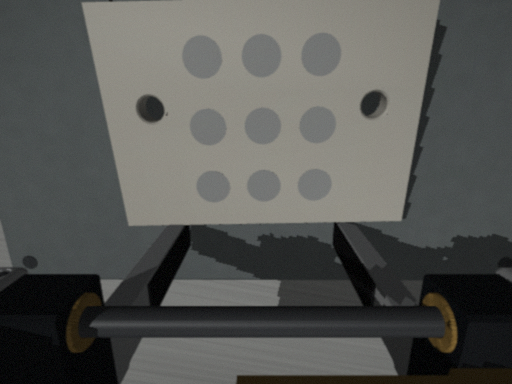

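>>> {"op": "apply_moves", "data": {"slide": [[0.001,0,0],[0.002,0,0],[0.003,0,0],[0.004,0,0],[0.005,0,0],[0.006,0,0],[0.007,0,0],[0.008,0,0],[0.008,0,0],[0.008,0,0]], "dr": [[0,0,0],[0,0,0],[0,0,0],[0,0,0],[0,0,0],[0,0,0],[0,0,0],[0,0,0],[0,0,0],[0,0,0]], "grip": [0.094,0.094,0.094,0.094,0.094,0.094,0.094,0.094,0.094,0.094]}}

```text
time_s: 4.72
eef_pos: [0.4848, -0.0418, 0.0245]
tool_rot: [0.995, 0.1, 0.0, 0.0]
contact_force: [-0.2, -1.2, 0.1]
width: 0.0938
```

```bash
python3 wm.py .041 pics/w6.png
```

```text
t 4.72 deck mm [-82.8   4.9  24.5] F [-0.2 -1.2  0.1]
blob [373.4 106.4] 372 z.02: [[ -2. -61.]] z0.041: [[ -1.9 -53.3]]
blob [152.5 108.1] 532 z.02: [[-3.  70.4]] z0.041: [[-2.8 62.9]]
poly [[86, 0], [128, 214], [401, 214], [436, 35], [403, 0]]
[[49.9, 94.4], [-65.6, 87.5], [-65.6, -80.2], [33.9, -85.5], [49.9, -66.1]]
```

View pics/w6.png

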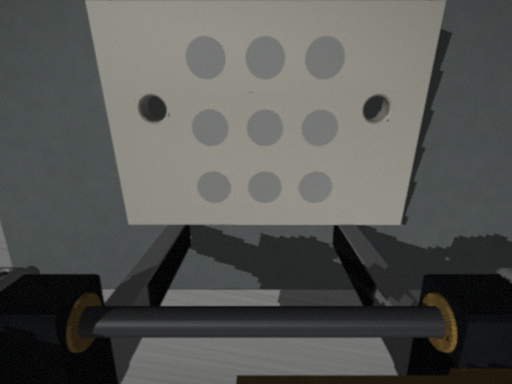

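>>> {"op": "apply_moves", "data": {"slide": [[0.001,0,0],[0.002,0,0],[0.003,0,0],[0.004,0,0],[0.005,0,0],[0.006,0,0],[0.007,0,0],[0.008,0,0],[0.009,0,0],[0.009,0,0]], "dr": [[0,0,0],[0,0,0],[0,0,0],[0,0,0],[0,0,0],[0,0,0],[0,0,0],[0,0,0],[0,0,0],[0,0,0]], "grip": [0.094,0.094,0.094,0.094,0.094,0.094,0.094,0.094,0.094,0.094]}}

```text
time_s: 5.6
eef_pos: [0.494, -0.04, 0.0246]
tool_rot: [0.995, 0.1, 0.001, 0.0]
contact_force: [0.3, 0.7, 0.2]
width: 0.0936
```

```bash
python3 wm.py .032 pics/w7.png
```

```text
t 5.6 deck mm [-73.4   4.9  24.6] F [0.3 0.7 0.2]
blob [160.  101.9] 426 z.02: [[ 9.9 65.6]] z0.032: [[ 9.8 61.6]]
poly [[104, 0], [131, 214], [403, 214], [431, 21], [426, 0]]
[[59.3, 85.4], [-56.3, 85.7], [-56.3, -81.6], [49.8, -82.0], [59.3, -77.9]]
```

View pics/w7.png

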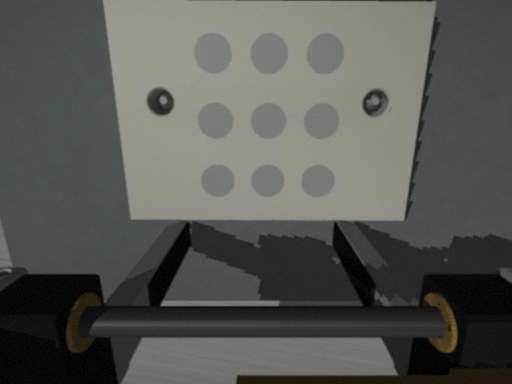

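The plate seems to have dropped: bright pin tips show inside both holes, at (160,101) and (376,102). I'll back off and check.

>>> {"op": "apply_moves", "data": {"slide": [[-0.008,0,0],[-0.016,0,0],[-0.024,0,0],[-0.026,0,-0.03],[-0.026,0,-0.06],[-0.026,0,-0.09],[-0.026,0,-0.1],[-0.026,0,-0.1],[-0.026,0,-0.1],[-0.026,0,-0.1]], "dr": [[0,0,0],[0,0,0],[0,0,0],[0,0,0],[0,0,0],[0,0,0],[0,0,0],[0,0,0],[0,0,0],[0,0,0]], "grip": [0.094,0.094,0.094,0.094,0.094,0.094,0.094,0.094,0.094,0.094]}}

```text
time_s: 6.48
eef_pos: [0.4671, -0.0451, 0.1229]
tool_rot: [0.995, 0.1, -0.001, -0.0]
contact_force: [-0.1, -0.3, 0.2]
width: 0.0938
```

```bash
python3 wm.py .032 pics/w8.png
python3 - <<'E'
from wm import *
w=cam("wrist");i=w["bgr"][:230,80:460]
cv2.imwrite("pics/w8c.png",cv2.resize(i,None,fx=2.1,fy=2.1,interpolation=cv2.INTER_CUBIC))
# plate height plane relative to deck from depth map
z=w["z_map"];c,s_=np.cos(YAW),np.sin(YAW)
v,u=np.mgrid[:384,:512];E=w["extrinsics"]
P=np.stack([(u-w["cx"])/w["fx"]*z,(v-w["cy"])/w["fy"]*z,z],-1)@E[:3,:3].T+E[:3,3]
D=P[...,:2]-C;dx=(D[...,0]*c+D[...,1]*s_)*1e3;dy=(-D[...,0]*s_+D[...,1]*c)*1e3
def fit(m):
    A=np.c_[dx[m],dy[m],np.ones(m.sum())];k=np.linalg.lstsq(A,P[m][:,2]*1e3,rcond=None)[0];return k.round(4),m.sum()
ok=(z>0)&(v<215)
print("plate plane",fit(ok&(abs(dx)<50)&(abs(dy)<50)))
print("deck plane",fit(ok&(abs(dx)<120)&(abs(dy)>100)&(abs(dy)<165)))
E
```

```text
t 6.48 deck mm [-100.8    5.2  122.9] F [-0.1 -0.3  0.2]
blob [195.   69.2] 165 z.02: [[10.9 64.6]] z0.032: [[ 9.6 62.1]]
blob [335.6  69.6] 141 z.02: [[ 10.6 -59.7]] z0.032: [[  9.4 -56.9]]
blob [101.8 202.6] 89 z.02: [[-113.3  165.7]] z0.032: [[-109.3  158.9]]
blob [430.1 203.7] 86 z.02: [[-114.4 -163. ]] z0.032: [[-110.3 -155.8]]
poly [[162, 0], [174, 150], [357, 150], [370, 0]]
[[61.0, 85.2], [-58.8, 85.5], [-58.8, -81.1], [61.0, -80.7]]
plate plane (array([9.00000e-04, 1.00000e-04, 3.11055e+01]), np.int64(14532))
deck plane (array([9.00000e-04, 2.00000e-04, 1.90657e+01]), np.int64(29641))
```

View pics/w8c.png

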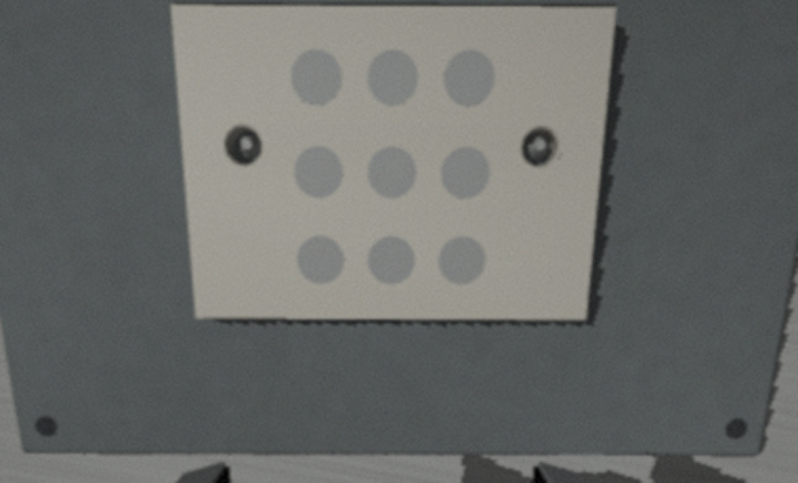

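Run:
```python
from wm import *
t=cam("top")["bgr"].astype(int);a=cv2.imread("pics/top0.png").astype(int)
for n,(u,v) in dict(bottle=(187,159),jar=(275,104),beaker=(400,164)).items(): print(n,abs(t-a)[v-9:v+10,u-9:u+10].mean())
where();print(bot.finish_job())
```

```text
bottle 19.156048014773777
jar 8.177285318559557
beaker 18.56971375807941
t 6.63 deck mm [-100.5    5.1  123.2] F [-0.5  0.5 -0.3]
the job is handed in; nothing more can be done
None
```

Run:
```python
import cv2
t=cv2.imread("pics/t2.png").astype(int);a=cv2.imread("pics/top0.png").astype(int)
for n,(u,v) in dict(bottle=(187,159),jar=(275,104),beaker=(400,164),bench=(100,80),navy=(65,225)).items(): print(n,abs(t-a)[v-9:v+10,u-9:u+10].mean())
```

```text
bottle 18.297322253000925
jar 7.712834718374885
beaker 17.702677746999075
bench 20.44506001846722
navy 9.233610341643583
```

The plate is seated on both pins and lies flat inside its outline, and the job is handed in at 6.6 s of the 64 s allowed. I pushed its -x edge along the deck's +x with both open fingertips, in three short pushes. These squared it up, moved it about 30 mm, and it dropped over the pins. Then I backed off and raised the hand.

**Last checks**
- **Height and tilt:** In the wrist camera's depth map the plate's top is 12.0 mm above the deck, which matches its thickness. The tilt between plate and deck is about 0.000 rad.
- **Holes:** A pin tip shows in each hole. The measured hole centres are (9.6, 62.1) and (9.4, -56.9) mm in the deck's axes, against (10, ±60). The left one is about 2 mm off and the right one about 3 mm off.
- **Why they differ:** The same picture shifted the deck's own screws by about 1.4 mm in y. With a 14 mm hole over a 10 mm pin, a seated plate can be at most 2 mm off.
- **Contact:** The fingers were clear of the plate, with the TCP 123 mm above the bench and force readings under 1 N.
- **Containers:** The picture comparison did not settle this. The bottle and beaker patches changed by about 19 grey levels and the jar by about 8. A picture taken before any pushing already showed 18 and 8 there, and 20 on bare bench, so this looks like a brightness change. The hand never came near the containers.

The first y reading of the misalignment, with the plate still tilted, was 1 to 2 mm larger than a corrected estimate using the plate's edges. I planned a sideways nudge, but the plate dropped without it.

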